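# Flip open the tea tin

## Task

Open the green tea tin: with the fingertips under the front of the steel lip on its lid, push the lid up and over, past upright, until it lies back open on its own; then move clear of it. Push gently and do not pinch or grip the lip, keep the tin standing where it is without lifting or tipping it, and leave the jar, the mug and the footed dish alone.

Things in the scene. Friction and masses are not known exactly. Their poses are not given: they have to be found in the camera images.
- tin: Dark green tin with hinged lid, loose on the worktop, packed full, about 1 kg, 75 mm deep (x), 109 mm wide (y), 74 mm high. Origin: centre of its underside; z up; its front (label and lip side) faces its own -x, the hinge runs along its y at the top of the back. It slides if pushed with more than about 5 N. The space before its front is free
- tin_lid (a joint): Angle of the tin's lid in rad: 0 shut (starts there), 1.57 upright, 1.92 the stop, leaning back open. Growing, the front edge goes up and back. No spring or catch: the lid (about 50 g, a plate with a 10 mm rim round its underside) falls shut by its weight below about 1.4, may stick upright between, and beyond about 1.65 falls open to the stop
- tin_hinge (a point): Point on the hinge line at the middle of the tin's width, fixed to the tin: 36 mm behind (tin's +x) and 73 mm above the tin's origin. Axes as the tin's
- lip_edge (a point): Centre of the rolled front edge (7 mm thick, 62 mm wide along y) of the steel pull lip, a 3 mm plate rising forward at 35 degrees from the lid's front edge. It rides a 95 mm arc about the hinge. Shut: 57 mm ahead (tin's -x) of the tin's origin, 92 mm up, 93 mm ahead of and 19 mm above the hinge. A purely level push jams by friction: move up along the arc, best with the fingers tilted under the lip
- jar: Small glass spice jar with a mustard-yellow cap, 42 mm wide, 106 mm high, loose, to the tin's left. Origin: centre of its underside. A bystander
- mug: Striped mug, 85 mm wide, 93 mm high, 121 mm with its handle, loose, to the tin's right, handle pointing away from the tin. Origin: centre of its outline's underside. A bystander
- dish: Small steel footed dish, 68 mm wide, 46 mm high, loose, left of the jar. Origin: centre of its underside. A bystander
There are look-alikes about, which are no part of the job. What is shaped like the tin but orange or pink is not meant.

How it is judged:
By the outcome, as a careful person would: the job done as asked, in the order asked, and still so for the second after the job is handed in, with the robot touching nothing.
It also fails if it takes over 42 s, if anything falls off the work surface, if the arm or the gripper's body presses on something with over 40 N, if the wrist force passes 120 N, or if a joint passes its speed limit or range.

## Robot

A 6-joint arm with a two-finger parallel gripper is mounted at the origin on the work surface; the furniture and walls round the work are solid. World frame = base frame: x ahead of the robot, y to its left, z up, the work surface at z = 0. Lengths are in mm, angles in rad, forces in N, time in s.
With the tool pointing down it reaches from about 400 to 925 mm from the base axis. Payload 12.5 kg.
Tool frame: the origin (TCP) lies at the very end of the fingers, on their centre line; the grasp point (between the pads) lies 19 mm behind it; z points along the fingers, y is the direction in which the jaws open and shut (so a half turn about z gives the same grasp; the last joint's range is limited). The gripper opens to 95 mm and grips with 3 to 60 N. Pads are 20 mm wide; open, the fingers measure 119 mm over their backs; the gripper's body (75 mm by 180 mm) begins 59 mm behind the grasp point.
Start: joints at [1.077, 0.491, 1.559, -0, 1.092, -0.106], TCP at [236.331, 578.614, 214.661] pointing down, gripper open.
Joint ranges: [-3.1, 3.1], [-0.84, 2.19], [0.05, 2.79], [-1.13, 4.28], [0.06, 2.93], [-2.69, 2.69]. Speed limits (rad/s): [2.22, 2.22, 2.79, 3.14, 3.14, 3.14].

## Interface

Orientations are given as [roll, pitch, yaw] about the fixed x, y, z axes, in that order (R = Rz(yaw) Ry(pitch) Rx(roll)).
In Python, from cell import env gives the robot as it stands.
- The arm moves only by the shell command python3 -m pendant 'ROWS'. ROWS is JSON, a list that holds one entry, the list of rows, each a list of 5 numbers: the opening, from 0 (shut) to 1 (fully open), then the shift along the tool's x, y, z in m, then the turn about the tool's z in rad. A call has exactly 8 rows; each row is the pose to reach, as a shift and turn from the pose commanded when the call began, along the tool's axes at that moment; what a row does not reach only later rows make up. A row lasts 1/10 s, in which the tool goes at most 50 mm and 8.59 degrees, less where a joint would pass 70% of its speed; a pose out of reach is approached as far as the arm can. A call with a gripper value outside its range is refused whole. The fingers move at their own pace and stop on an object; the grip force is fixed at half the most. Time passes only in rows, so rows that repeat a pose let the fingers close, or fill a call up. It gives the time, the measured TCP pose, the force and the opening at its end, in the units of the state.
- env.state(): the state, without advancing time (a new reading comes with each control period).
- env.read_camera(name): name is "scene" or "top" or "wrist"; returns a dict with "image" (480x640x3 uint8, blue, green, red), "range_z" (480x640 float32, mm along the optical axis (not along the pixel's ray), 0 where there is no reading), "fx", "fy", "cx", "cy" (pixels), "rvec" (rotation vector, rad) and "tvec" (3), from world to camera coordinates, as OpenCV has them; the wrist camera has in their place "tool_from_camera" (4x4, takes a point from camera to tool coordinates, whose origin is the TCP and whose axes are the flange's). Camera axes: x right, y down, z forward; pixel columns grow to the right and rows downward; lengths in mm; the calibration is good to about 2 mm. The wrist camera is an equidistant fisheye: a pixel r from the principal point sees the ray r / f radians off the axis. A picture is of the moment at which its call begins: read the wrist's pose just before it.
- env.job_done(): hands the job in, once; it reports no verdict.
The state is a dict: "t": time; "joints": joint angles; "qvel": joint speeds; "tau": joint torques, N m; "eef_pos": TCP position; "tcp_rot": TCP orientation; "ft_force": force on the tool from outside, world axes, zero at the start; "moment": the same for the moment, N m; "opening": opening from 0.0 (shut) to 1.0 (fully open).
Only numpy, scipy, OpenCV 4.12 (cv2) and the standard library are available. Lean on these libraries where they do the work, as an engineer would, in place of code of your own. Each camera call takes 0.05 s, during which the arm holds its last target. There are 200 camera calls.

## Working session

There is one attempt and no reset: what is moved stays moved. The work goes in short steps, Python scripts to look and compute and a shell command to move; the robot and the scene stay as the last step left them, time stands still between calls to the robot, and variables do not carry over. Pictures are saved under pics/ and viewed, about 8 in all and at most 12, crops included, and the job is handed in when it is done.

```bash
mkdir -p pics; ls; cat > h.py <<'E'
import numpy as np,cv2,pickle
from cell import env
from scipy.spatial.transform import Rotation as Ro
def grab(n):
    c=env.read_camera(n); pickle.dump(c,open(n+'.pkl','wb')); return c
def load(n): return pickle.load(open(n+'.pkl','rb'))
def world(c,u,v,z=None):
    z=c['range_z'][v,u] if z is None else z
    p=np.array([(u-c['cx'])/c['fx']*z,(v-c['cy'])/c['fy']*z,z])
    return cv2.Rodrigues(np.array(c['rvec'],float))[0].T@(p-np.array(c['tvec'],float).ravel())
E
python3 - <<'E'
from h import *
for n in('scene','top'):
    c=grab(n); cv2.imwrite(f'pics/{n}1.png',c['image'])
s=env.state();print(s['t'],s['eef_pos'],s['tcp_rot'],s['ft_force'])
E
```

```text
pics
0.1 [236.21275282 578.39138964 214.10067434] [-3.14055711e+00 -1.14974276e-04  2.75377659e+00] [-1.8746451  -0.46825832  0.38591153]
```

View pics/scene1.png

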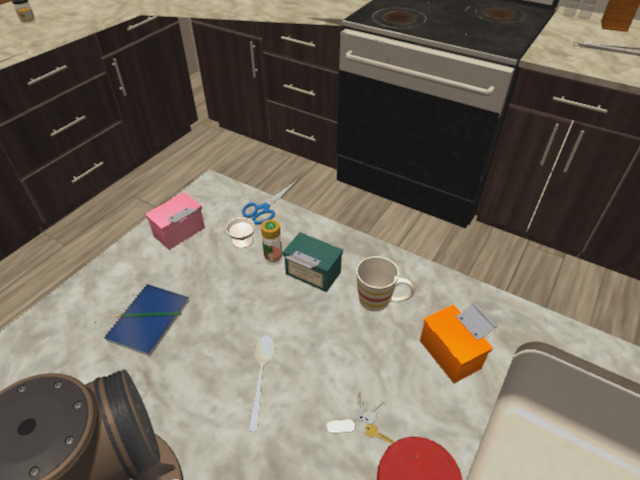

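View pics/top1.png

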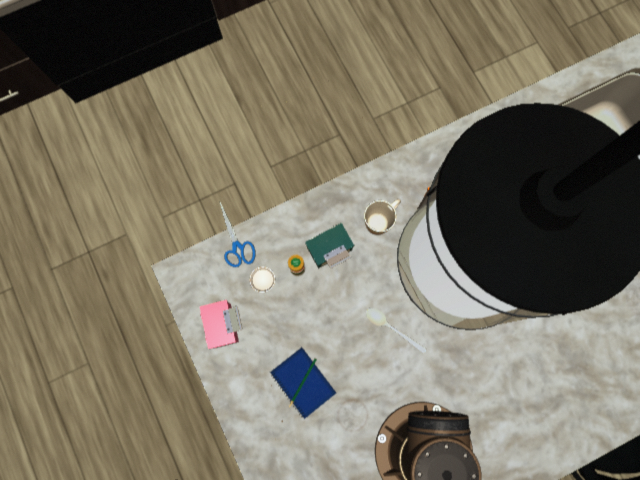

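The scene view shows three tins: pink at (175,220), green at (313,262) and orange at (455,340). The green one is meant, with its lip at (303,260), the jar at (271,240), the mug at (378,283) and the dish at (240,232). In the top view, the green tin is at (330,245) with its lip at (336,256). Next I'll measure it and confirm in a crop.

```bash
cat > m.py <<'E'
from h import *
c=load('scene'); t=load('top')
def cloud(c,x0,x1,y0,y1):
    return np.array([[*world(c,u,v),u,v] for v in range(y0,y1) for u in range(x0,x1) if c['range_z'][v,u]>0])
a=cv2.resize(c['image'][215:315,225:425],None,fx=4,fy=4,interpolation=cv2.INTER_CUBIC)
b=cv2.resize(t['image'][205:305,280:420],None,fx=4,fy=4,interpolation=cv2.INTER_CUBIC)
cv2.imwrite('pics/crop1.png',a)
for n,cc,box in(('scene',c,(280,348,228,292)),('top',t,(300,360,218,272))):
    P=cloud(cc,*box); col=cc['image'][P[:,4].astype(int),P[:,3].astype(int)].astype(int)
    B,G,R=col.T
    m=(G>R+15)&(P[:,2]>66)&(P[:,2]<84)
    r=cv2.minAreaRect(P[m,:2].astype(np.float32)); print(n,m.sum(),'top z',np.median(P[m,2]),r,cv2.boxPoints(r).round().tolist())
    l=(abs(B-R)<25)&(P[:,2]>78); 
    print(' lip',l.sum(),P[l,:3].mean(0) if l.any() else '', P[l,2].max() if l.any() else '')
for nm,box in(('jar',(260,284,220,262)),('mug',(355,414,258,310)),('dish',(225,257,217,247))):
    P=cloud(c,*box);P=P[P[:,2]>20]; print(nm,P[:,:3].min(0),P[:,:3].max(0))
for nm,u,v in (('jar',297,264),('mug',380,216),('dish',262,280)): print(nm,'top',world(t,u,v))
E
python3 m.py
```

```text
scene 1080 top z 75.01852415104116 ((575.2080688476562, -21.388134002685547), (70.48328399658203, 110.35585021972656), 1.7077643871307373) [[538.0, 33.0], [542.0, -78.0], [612.0, -75.0], [609.0, 35.0]]
 lip 224 [533.02522848 -19.3274637   87.19313365] 99.32596547739834
top 957 top z 73.58770912117515 ((576.0186767578125, -18.583908081054688), (71.64041900634766, 109.83941650390625), 2.518641233444214) [[538.0, 35.0], [543.0, -75.0], [614.0, -72.0], [609.0, 38.0]]
 lip 127 [530.79289405 -19.03245048  87.92180627] 101.87471999988234
jar [539.43562203  31.22066182  20.10671788] [585.34872189 100.760513   109.28124112]
mug [ 537.50014854 -245.09402795   20.061833  ] [ 623.33855586 -128.37308038   97.76434724]
dish [541.13113822 144.34770973  26.12223351] [608.93495939 212.29504845  51.50036339]
jar top [559.90918802  80.78652398 102.19325486]
mug top [ 594.80548221 -184.7901322    10.76287581]
dish top [576.33306366 181.22461805  23.47156254]
```

View pics/crop1.png

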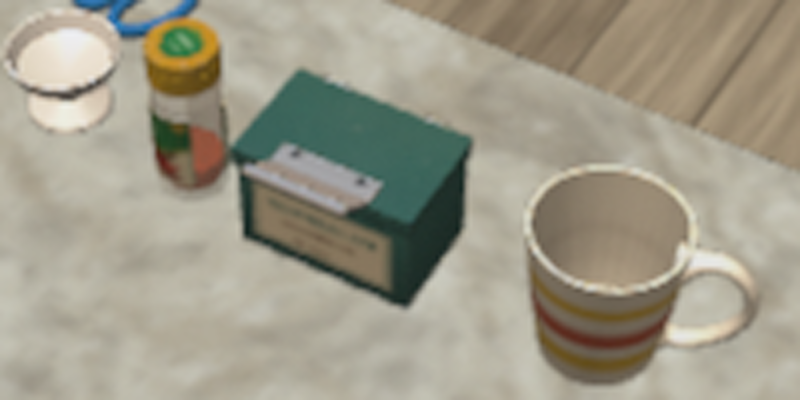

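The crop confirms the green tin, with its silver lip facing the robot. Its top is at z≈74.5, measuring 71x110, centred near (575.5,-20) at yaw +0.036. The tool can't be tilted by rows, so I'll push with vertical fingers that rise faster than the lip does. That way friction helps rather than jams. First I'll move over to a point in front of the lip.

```bash
python3 -m pendant '[[[0.25,-0.455,-0.465,0,-0.424],[0.25,-0.455,-0.465,0,-0.424],[0.25,-0.455,-0.465,0,-0.424],[0.25,-0.455,-0.465,0,-0.424],[0.25,-0.455,-0.465,0,-0.424],[0.25,-0.455,-0.465,0,-0.424],[0.25,-0.455,-0.465,0,-0.424],[0.25,-0.455,-0.465,0,-0.424]]]'; python3 -c "
from h import *
s=env.state();print(s['t'],s['eef_pos'],s['tcp_rot'],s['opening'])"
```

```text
t: 0.9
eef_pos: [387.2, 206.9, 214.6]
tcp_rot: [3.141, 0.0, -3.105]
ft_force: [0.8, 0.3, 0.8]
opening: 0.386
0.9 [387.21275837 206.88882023 214.64946164] [ 3.14149614e+00  1.35701905e-04 -3.10511067e+00] 0.3858875583719225
```

```bash
python3 -m pendant '[[[0.25,-0.086,-0.234,0,0],[0.25,-0.086,-0.234,0,0],[0.25,-0.086,-0.234,0,0],[0.25,-0.086,-0.234,0,0],[0.25,-0.086,-0.234,0,0],[0.25,-0.086,-0.234,0.08,0],[0.25,-0.086,-0.234,0.08,0],[0.25,-0.086,-0.234,0.08,0]]]'; python3 - <<'E'
from h import *
s=env.state();print(s['t'],s['eef_pos'],s['tcp_rot'],s['opening'],s['ft_force'])
c=grab('wrist'); cv2.imwrite('pics/w1.png',c['image'])
c=grab('scene'); cv2.imwrite('pics/s2.png',cv2.resize(c['image'][130:330,200:460],None,fx=3,fy=3,interpolation=cv2.INTER_CUBIC))
E
```

```text
t: 1.7
eef_pos: [479.6, -22.1, 131.6]
tcp_rot: [3.14, -0.006, -3.106]
ft_force: [-0.1, -0.2, 1.6]
opening: 0.252
1.7 [479.580109   -22.10139616 131.62379796] [ 3.14003502 -0.00645011 -3.10642505] 0.2517516547955051 [-0.08051272 -0.18701824  1.5822972 ]
```

View pics/w1.png

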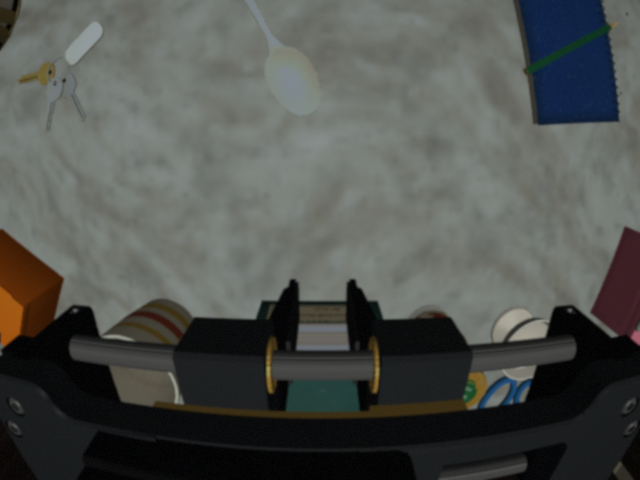

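View pics/s2.png

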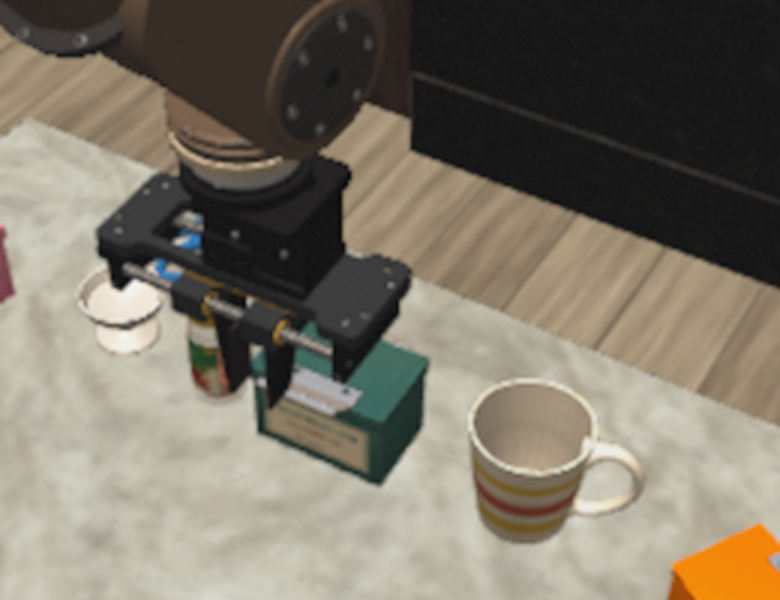

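The wrist view shows the fingers (x 290–355) centred on the lip at (322,335), with the tin undisturbed. The body clears the jar and mug. Now I'll go down in front of the lip.

```bash
python3 -m pendant '[[[0.25,0,0,0.04,0],[0.25,0,0,0.08,0],[0.25,0,0,0.08,0],[0.25,-0.006,0,0.08,0],[0.25,-0.012,0,0.08,0],[0.25,-0.018,0,0.08,0],[0.25,-0.018,0,0.08,0],[0.25,-0.018,0,0.08,0]]]'; python3 - <<'E'
from h import *
c=grab('scene'); cv2.imwrite('pics/s3.png',cv2.resize(c['image'][200:310,250:400],None,fx=5,fy=5,interpolation=cv2.INTER_CUBIC))
s=env.state();print(s['t'],s['eef_pos'],s['tcp_rot'],s['opening'],s['ft_force'])
E
```

```text
t: 2.6
eef_pos: [499.7, -21.3, 55.3]
tcp_rot: [-3.141, 0.001, -3.105]
ft_force: [-0.4, -0.7, -0.4]
opening: 0.252
2.65 [499.40429358 -21.28061712  55.097661  ] [-3.14155923e+00  5.73752008e-04 -3.10533059e+00] 0.24950804444092836 [-0.57002396  0.34769118 -0.19599464]
```

View pics/s3.png

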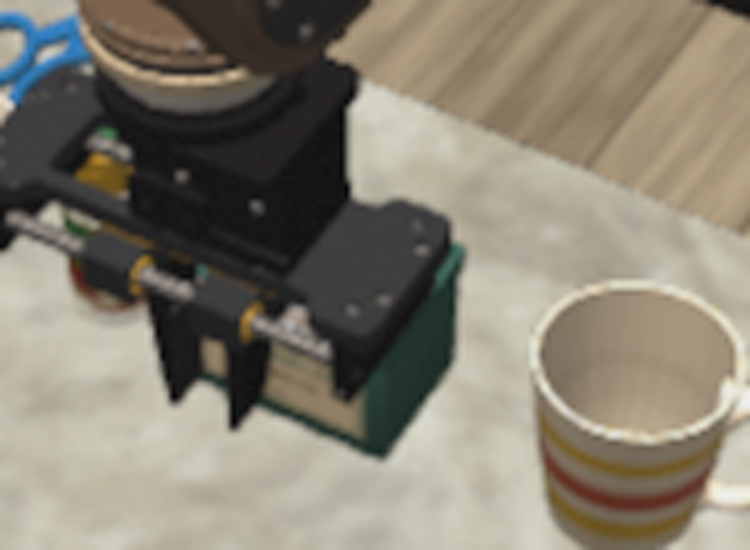

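Fingers are in front of the label, just ahead of the lip and touching nothing. I'll drop slightly, then rise steeply while easing in.

```bash
python3 -m pendant '[[[0.25,0,0,0.0145,0],[0.25,-0.002,0,0.0045,0],[0.25,-0.0035,0,-0.0045,0],[0.25,-0.005,0,-0.0125,0],[0.25,-0.0065,0,-0.0205,0],[0.25,-0.008,0,-0.0285,0],[0.25,-0.0095,0,-0.0355,0],[0.25,-0.011,0,-0.0415,0]]]'; python3 - <<'E'
from h import *
c=grab('scene'); cv2.imwrite('pics/s4.png',cv2.resize(c['image'][200:310,250:400],None,fx=5,fy=5,interpolation=cv2.INTER_CUBIC))
s=env.state();print(s['t'],s['eef_pos'],s['tcp_rot'],s['ft_force'])
E
```

```text
t: 3.45
eef_pos: [510.5, -20.9, 96.9]
tcp_rot: [-3.142, 0.0, -3.105]
ft_force: [-1.5, 0.6, 0.2]
opening: 0.249
3.5 [510.95480311 -20.92345937  97.56034622] [-3.14141310e+00  1.32029034e-03 -3.10536323e+00] [-1.27845389  0.59536075  1.60902053]
```

View pics/s4.png

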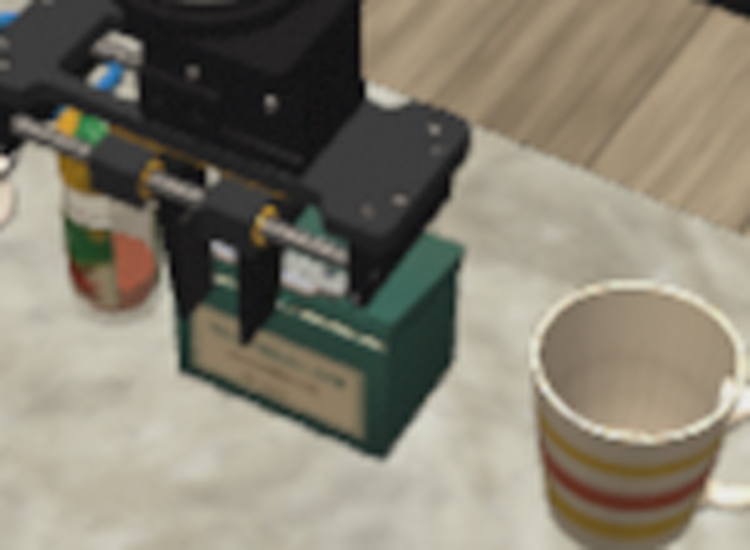

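The lid has lifted and the lip has moved up to about (315,270). The tin's corner at (380,455) hasn't moved and the force is only about 1.5 N, so I'll continue along the arc.

```bash
python3 -m pendant '[[[0.25,-0.0015,0,-0.005,0],[0.25,-0.0035,0,-0.010,0],[0.25,-0.006,0,-0.015,0],[0.25,-0.009,0,-0.020,0],[0.25,-0.012,0,-0.0245,0],[0.25,-0.0155,0,-0.029,0],[0.25,-0.0195,0,-0.033,0],[0.25,-0.0235,0,-0.037,0]]]'; python3 - <<'E'
from h import *
c=grab('scene'); cv2.imwrite('pics/s5.png',cv2.resize(c['image'][200:310,250:400],None,fx=5,fy=5,interpolation=cv2.INTER_CUBIC))
s=env.state();print(s['t'],s['eef_pos'],s['tcp_rot'],s['ft_force'])
E
```

```text
t: 4.3
eef_pos: [534.0, -20.0, 133.5]
tcp_rot: [3.141, -0.0, -3.105]
ft_force: [-1.2, 0.4, 0.5]
opening: 0.25
4.35 [534.92905071 -20.07315663 134.03786925] [-3.14146508e+00  1.22464256e-03 -3.10535545e+00] [-0.11080767 -0.03712933  1.61204157]
```

View pics/s5.png

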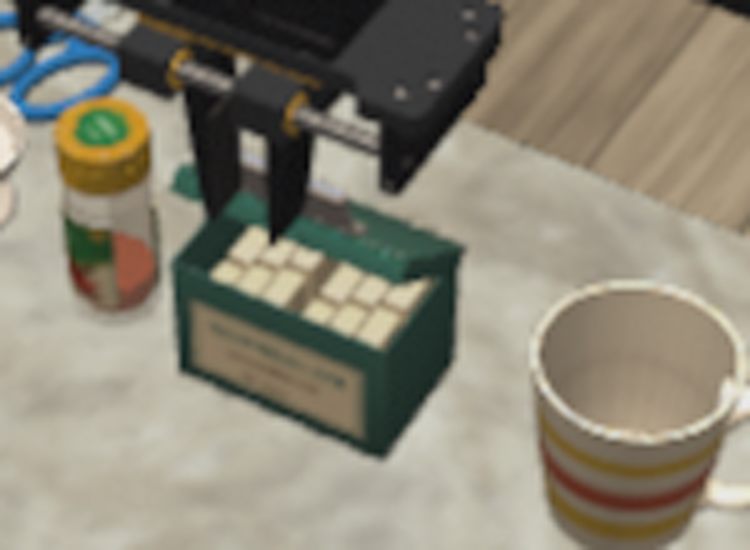

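The lid is about 40° open, the tin's corner is still at (380,455), and the forces are tiny. Continuing.

```bash
python3 -m pendant '[[[0.25,-0.0045,0,-0.004,0],[0.25,-0.0095,0,-0.008,0],[0.25,-0.0145,0,-0.012,0],[0.25,-0.0205,0,-0.016,0],[0.25,-0.0265,0,-0.019,0],[0.25,-0.0325,0,-0.022,0],[0.25,-0.0385,0,-0.024,0],[0.25,-0.0445,0,-0.026,0]]]'
```

```text
t: 5.15
eef_pos: [578.8, -18.4, 159.3]
tcp_rot: [3.142, 0.0, -3.105]
ft_force: [-0.1, 0.5, 0.4]
opening: 0.247
```

```bash
python3 -m pendant '[[[0.25,-0.006,0,-0.001,0],[0.25,-0.012,0,-0.002,0],[0.25,-0.018,0,-0.002,0],[0.25,-0.024,0,-0.002,0],[0.25,-0.029,0,-0.001,0],[0.25,-0.034,0,0,0],[0.25,-0.039,0,0.001,0],[0.25,-0.044,0,0.003,0]]]'; python3 - <<'E'
from h import *
c=grab('scene'); cv2.imwrite('pics/s6.png',cv2.resize(c['image'][200:310,250:400],None,fx=5,fy=5,interpolation=cv2.INTER_CUBIC))
s=env.state();print(s['t'],s['eef_pos'],s['tcp_rot'],s['ft_force'])
E
```

```text
t: 5.95
eef_pos: [622.7, -16.8, 156.1]
tcp_rot: [3.142, 0.0, -3.105]
ft_force: [-0.1, -0.1, 0.0]
opening: 0.246
6.0 [623.16190027 -16.85565942 155.63650161] [ 3.14149772e+00  8.04986510e-05 -3.10542651e+00] [-1.00065544 -0.16676278 -0.56311203]
```

View pics/s6.png

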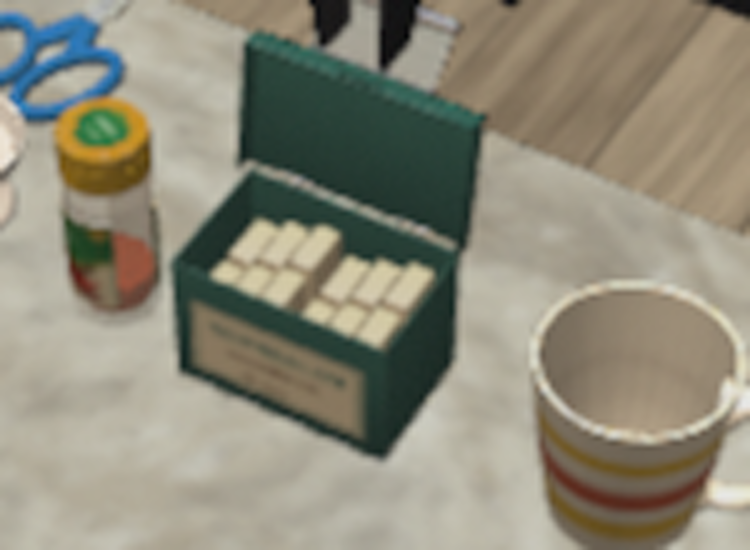

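The lid looks past upright, leaning back with the fingers behind its rim at (350,40). The tin, jar and mug are unmoved. I'll nudge a little further, then back out toward the robot and up.

```bash
python3 -m pendant '[[[0.25,-0.005,0,0.002,0],[0.25,-0.009,0,0.003,0],[0.25,-0.012,0,0.004,0],[0.25,-0.012,0,0.004,0],[0.25,0.01,0,0.002,0],[0.25,0.04,0,0,0],[0.25,0.07,0,-0.03,0],[0.25,0.09,0,-0.07,0]]]'; python3 -m pendant '[[[0.25,0.04,0,-0.02,0],[0.25,0.08,0,-0.04,0],[0.25,0.12,0,-0.06,0],[0.25,0.12,0,-0.06,0],[0.25,0.12,0,-0.06,0],[0.25,0.12,0,-0.06,0],[0.25,0.12,0,-0.06,0],[0.25,0.12,0,-0.06,0]]]';python3 - <<'E'
from h import *
c=grab('scene'); cv2.imwrite('pics/s7.png',cv2.resize(c['image'][170:320,210:430],None,fx=3.5,fy=3.5,interpolation=cv2.INTER_CUBIC))
s=env.state();print(s['t'],s['eef_pos'],s['ft_force'])
P=np.array([world(c,u,v) for v in range(190,292) for u in range(275,360) if c['range_z'][v,u]>0])
y=P[(abs(P[:,1]+20)<50)&(P[:,2]>76)&(P[:,2]<180)]
for z in range(76,175,10):
    k=y[(y[:,2]>=z)&(y[:,2]<z+10)]
    if len(k): print(z,len(k),np.median(k,0).round(1))
E
```

```text
t: 6.8
eef_pos: [529.7, -20.0, 225.5]
tcp_rot: [3.141, -0.004, -3.105]
ft_force: [0.3, 0.5, 1.0]
opening: 0.251
t: 7.6
eef_pos: [412.8, -24.4, 285.4]
tcp_rot: [3.141, -0.001, -3.105]
ft_force: [-1.0, -0.2, 1.4]
opening: 0.251
7.65 [412.73180567 -24.42156691 285.48928031] [0.85669726 0.89829591 0.35461457]
76 182 [614.6 -21.8  80.5]
86 192 [617.8 -21.5  90.7]
96 187 [621.6 -20.6 101. ]
106 202 [625.5 -21.9 111.3]
116 180 [628.9 -19.  121. ]
126 170 [631.9 -20.9 130.1]
136 269 [637.6 -19.6 142.6]
146 194 [652.5 -20.3 150.5]
156 66 [659.6 -16.8 157.6]
```

View pics/s7.png

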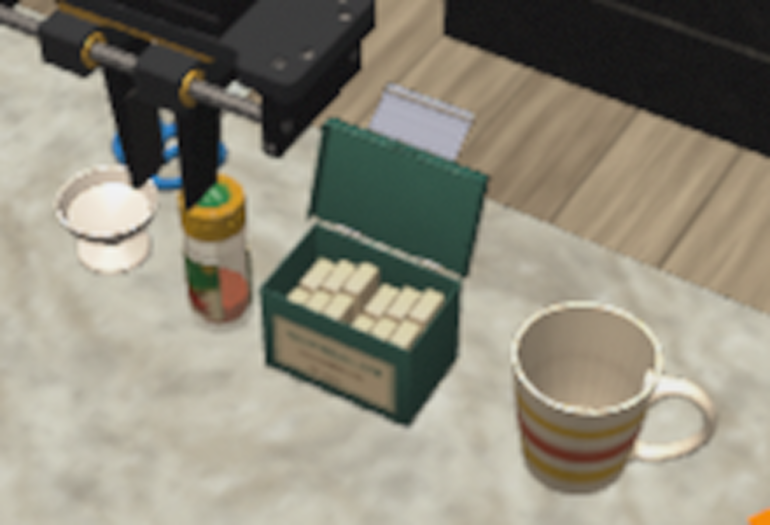

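The lid lies back open at (400,195). The depth slope puts it about 19° past upright, or roughly 1.91 rad, which is at the stop. The gripper is well clear, so I'll hand in.

```bash
python3 -c "
from cell import env
print(env.job_done())"
```

```text
the job is handed in; nothing more can be done
None
```

The green tin's lid is open and lying back on its own, and I handed the job in at about 7.7 s of the 42 s allowed.

- **How it was opened:** The rows can't tilt the tool, so I pushed with vertical fingers, partly open. They caught the lip's front edge from below and rose faster than the lip, so friction helped lift it. They then followed the arc past upright, and nothing was pinched or gripped.
- **Lid:** The last depth check shows it leaning about 19° past upright, roughly 1.91 rad, which is at its 1.92 stop.
- **Tin and neighbours:** In the pictures the tin stayed where it was throughout, and the jar, mug and dish look undisturbed. I did not measure their positions again at the end.
- **Forces:** The readings I took, at the end of each move, stayed within about 2 N per axis, close to the sensor noise.
- **Robot:** The gripper ended at (413, -24, 285), well clear of the tin and touching nothing. No check failed or disagreed.

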